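# Lever open the battery cover of a field instrument

### The job

Open the battery bay of the grey instrument with the black pry tool that lies on the table: take the tool, reach its flat blade over the front lip into the little pocket and under the free edge of the cover, and lever the cover up. Swing it on with the tool, never with the gripper itself, until it stands upright or beyond and stays there, then lay the tool back down flat on the table, clear of the instrument. Leave the tweezers and the tape roll where they are.

Things in the scene. Friction and masses are not known exactly. Their poses are not given: they have to be found in the camera images.
- instrument: grey plastic instrument case, 170 (its x) x 120 (y) x 65 mm high, heavy, does not move. Origin: centre of its underside; front faces its -x, towards the robot; yaw varies. On top, flush with the rim, lies the ribbed aluminium battery cover, hinged at the far (+x) side; in front of the cover's free edge is an open pocket. Inside the bay a 5 mm thick cell lies from x = -34 mm rearward
- lip (a point): middle of the top inner edge of the front lip (x = -77, z = 65 mm of the case): a wall 8 mm thick, the fulcrum. Behind it the pocket: 24 mm long to the cover's edge, 50 mm wide, floor 30 mm below the rim and running on below the cover. So a blade gets under the cover only sloping down ahead by about 30 to 45 degrees. Axes as the case's
- cover_edge (a point): middle of the underside of the cover's free edge, 115 mm from the hinge axis; moves with the cover. The cover is 113 long (x), 84 wide (y) and 5 mm thick
- cover_hinge (a point): middle of the cover's hinge axis, which runs along the instrument's y, 62 mm behind its origin and 62.5 mm above the table; fixed
- cover (a joint): angle of the cover, rad: 0 closed and flush, 1.57 upright, 1.9 at its stop. The hinge is stiff (0.11 N m of friction, about 1.5 N at the free edge with the cover's 60 g), so it stays wherever it is left
- pry_tool: straight black nylon pry tool, 146 mm long, 10 wide and 8 mm thick in the middle, 12 g, lying flat on the table, to the right of the instrument (it swaps places with the tweezers). Origin: middle of its underside; x along it. The -x end is a flat chisel blade, 9 wide, 1.5 mm thick over 8 mm, growing to 7 mm thick 27 mm from its end; the +x end is a point
- blade_tip (a point): end of the pry tool's flat blade: 73 mm from the tool's origin along -x, 4 mm above its underside
- tweezers: fine tweezers with green grips, 128x15x9 mm, loose on the table; not to be disturbed. Origin: middle of the underside
- tape_roll: roll of tape, 66x68x22 mm, loose on the table right of the instrument; not to be disturbed. Origin: middle of the underside

How it is judged:
On the way, in this order (a step that is already met when the one before it is completed fails the run):
1. the pry tool, in contact with the cover, has raised it by more than 0.15 rad (value of joint cover above 0.15 rad and contact force between pry_tool and cover above 0.2 N), for 0.05 s.
2. the cover stands upright or beyond (at least 1.45 rad) (value of joint cover above 1.45 rad), for 0.2 s.
At the end, for the whole second after the job is handed in: The cover stands at 1.45 rad or more, at rest; the pry tool lies flat and at rest on the table (its origin and blade tip less than 15 mm above it), not touching the instrument (value of joint cover above 1.45 rad and velocity of joint cover below 0.05 rad/s and height (world z) of pry_tool between -0.015 and 0.015 m and height (world z) of blade_tip below 0.015 m and contact force between pry_tool and instrument below 0.05 N and linear speed of pry_tool below 0.03 m/s).
It fails at once if the gripper pushes the cover (more than 2 N) (contact force between any of the fingers, the arm and cover above 2 N).
It fails at once if the tweezers are moved by more than 30 mm (distance of tweezers from where it was at the start of the episode above 0.03 m).
It fails at once if the tape roll is moved by more than 30 mm (distance of tape_roll from where it was at the start of the episode above 0.03 m).
It also fails if it takes over 48 s, if anything falls off the work surface, if the arm or the gripper's body presses on something with over 40 N, if the wrist force passes 120 N, or if a joint passes its speed limit or range.

### The arm

A 7-joint arm with a two-finger parallel gripper is mounted at the origin on a cart in front of the work surface, level with it; the furniture and walls round the work are solid. World frame = base frame: x ahead of the robot, y to its left, z up, the work surface at z = 0. Lengths are in m, angles in rad, forces in N, time in s.
With the tool pointing down it reaches from about 0.425 to 0.95 m from the base axis. Payload 16.7 kg.
Tool frame: the origin (TCP) lies on the centre line of the jaws, within the pads' length; the fingertips stand 14 mm ahead of it and the grasp point (between the pads) lies 5 mm behind it; z points along the fingers, y is the direction in which the jaws open and shut (so a half turn about z gives the same grasp; the last joint's range is limited). The gripper opens to 94 mm and grips with 3 to 60 N. Pads are 16 mm wide; open, the fingers measure 119 mm over their backs; the gripper's body (75 mm by 177 mm) begins 78 mm behind the grasp point.
Start: joints at [-1.25, 0.426, 0.074, 1.606, -0.034, 1.111, -0.067], TCP at [0.306, 0.602, 0.219] pointing down, gripper open.
Joint ranges: [-2.85, 2.85], [-0.5, 2.14], [-1.23, 1.37], [0.21, 2.46], [-1.02, 4.16], [0.16, 2.05], [-2.73, 2.73]. Speed limits (rad/s): [1.89, 1.89, 2.39, 2.39, 3.01, 3.01, 3.01].

### API

Orientations are given as a 3x3 rotation matrix whose columns are the frame's x, y, z axes.
In Python, from station import get_state, camera, calibration, hand_in, trace, pinpoint gives the robot as it stands.
- The arm moves only by the shell command python3 -m crank 'ROWS' [OPENING]. ROWS is JSON, a list that holds one entry, the list of rows, each a list of 6 numbers: the shift along the tool's x, y, z in units of 40 mm (1.0 is 40 mm), then the turn, a rotation vector about the tool's x, y, z in units of 5 degrees (1.0 is 5 degrees). A call has 1 to 12 rows; each row shifts and turns the commanded pose from where the row before left it, along the tool's axes as they then stand; what a row does not reach is not made up. A row lasts 1/8 s, in which the tool goes at most 62.5 mm and 10.7 degrees, less where a joint would pass 70% of its speed; a pose out of reach is approached as far as the arm can. A call is refused whole if a number of a shift passes 1 or a number of a turn 1, either way. A call with a gripper value outside its range is refused whole. OPENING is the finger opening in mm, from 0 to 94, set as the call begins (- or left out, the last holds). The fingers move at their own pace and stop on an object; the grip force is fixed at half the most. Time passes only in rows, so rows that do not move let the fingers close. It gives the time, the measured TCP pose, the force and the opening at its end, in the units of the state.
- get_state(): the state, without advancing time (a new reading comes with each control period).
- camera(name): name is "side" or "top" or "wrist"; returns (picture, depth): 480x640x3 uint8, red, green, blue; 480x640 float32, m along the optical axis (not along the pixel's ray), 0 where there is no reading.
- calibration(name): a dict with "fx", "fy", "cx", "cy" (pixels), "R" (3x3) and "t" (3): a world point X has camera coordinates R X + t; the wrist camera has in their place "tool_from_camera" (4x4, takes a point from camera to tool coordinates, whose origin is the TCP and whose axes are the flange's). Camera axes: x right, y down, z forward; pixel columns grow to the right and rows downward; lengths in m; the calibration is good to about 2 mm. The wrist camera is an equidistant fisheye: a pixel r from the principal point sees the ray r / f radians off the axis. A picture is of the moment at which its call begins: read the wrist's pose just before it. calibration takes no time and is no camera call.
- hand_in(): hands the job in, once; it reports no verdict.
Trained networks look in the newest picture that a camera, given by its name, has taken for a name from the list of things; names that differ only in an ending like _2 or _b are one class to them, and where a whole thing is asked for, a point or a joint stands for the part that bears it (a point fixed in the world has none). Each returns a list of dicts, best first, with "conf" (0 to 1); they miss things now and then, are a little off and sometimes report something else, mostly with a low value. They report only what shows in the picture. A call takes as long as a camera call.
- trace(camera, query): "pixels" (480x640 bool, what is visible of it).
- pinpoint(camera, query): "point" ([x, y, z] in m, in world coordinates, good to about 4 mm: a listed point, or the origin of a listed thing).
The state is a dict: "time": time; "q": joint angles; "joint_velocities": joint speeds; "tau": joint torques, N m; "ee_pos": TCP position; "tool_rot": TCP orientation; "contact_force": force on the tool from outside, world axes, zero at the start; "moment": the same for the moment, N m; "opening": finger opening in m.
Only numpy, scipy, OpenCV 4.12 (cv2) and the standard library are available. Lean on these libraries where they do the work, as an engineer would, in place of code of your own. Each camera call takes 0.05 s, during which the arm holds its last target.

## Working session

There is one attempt and no reset: what is moved stays moved. The work goes in short steps, Python scripts to look and compute and a shell command to move; the robot and the scene stay as the last step left them, time stands still between calls to the robot, and variables do not carry over. Pictures are saved under pics/ and viewed, and the job is handed in when it is done.

```bash
ls; mkdir -p pics; python3 - <<'E'
from station import *
import cv2,numpy as np
s=get_state();print(s['time'],s['ee_pos'],s['tool_rot'],s['opening'])
for c in ['top','side']:
    im,d=camera(c);cv2.imwrite(f'pics/{c}0.png',im[:,:,::-1])
    for n in ['instrument','lip','cover_edge','cover_hinge','pry_tool','blade_tip','tweezers','tape_roll']:
        print(c,n,[(np.round(r['point'],4).tolist(),round(r['conf'],2)) for r in pinpoint(c,n)[:2]])
print(get_state()['time'])
E
```

```text
pics
0.0 [0.30600145 0.60117509 0.21877031] [[-8.91197054e-01  4.53616074e-01 -5.18472289e-04]
 [ 4.53616362e-01  8.91196248e-01 -1.20127669e-03]
 [-8.28578565e-05 -1.30576176e-03 -9.99999144e-01]] 0.09400427893527706
top instrument [([0.486, 0.2603, 0.0017], 0.76)]
top lip [([0.4583, 0.1921, 0.0629], 0.98)]
top cover_edge [([0.4684, 0.2153, 0.0586], 0.89)]
top cover_hinge [([0.5079, 0.3237, 0.0615], 0.76), ([0.4485, 0.0291, -0.002], 0.34)]
top pry_tool [([0.448, 0.0246, -0.0031], 0.83), ([0.4881, 0.2628, 0.0025], 0.55)]
top blade_tip [([0.5123, 0.0642, 0.0058], 0.86)]
top tweezers [([0.4697, -0.1008, -0.0048], 0.63)]
top tape_roll []
side instrument [([0.4851, 0.2681, -0.0008], 0.56)]
side lip [([0.4574, 0.1919, 0.0679], 0.8)]
side cover_edge [([0.4659, 0.2158, 0.0606], 0.56)]
side cover_hinge [([0.5105, 0.3207, 0.0598], 0.55), ([0.4884, 0.2684, -0.0035], 0.35)]
side pry_tool [([0.4512, 0.0262, 0.0012], 0.88)]
side blade_tip [([0.512, 0.0598, 0.0048], 0.75)]
side tweezers [([0.4698, -0.1, -0.0011], 0.8)]
side tape_roll [([0.6312, 0.085, -0.0029], 0.86)]
0.9
```

View pics/top0.png

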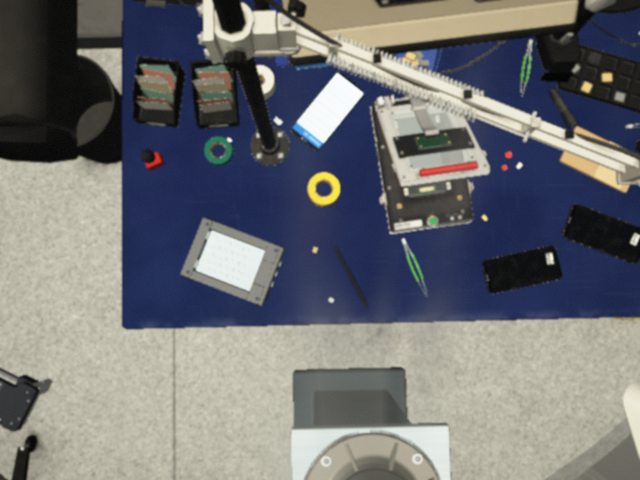

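View pics/side0.png

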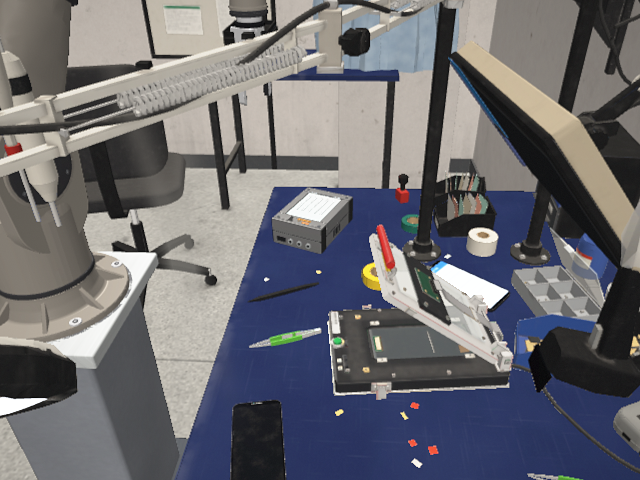

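The top view shows the instrument at about (230,260) px with its pocket end on the right. The pry tool runs from its blade at (337,248) to its point at (367,303), the tweezers are at (415,265) and the tape is at (324,188). The pinpoints agree with this. Next I'll write a planning helper.

```bash
cat > h.py <<'E'
import numpy as np, json, cv2
from scipy.spatial.transform import Rotation as Ro
from station import *
# instrument fit
P=np.array([[.4579,.1920],[.4672,.2156],[.5092,.3222],[.4856,.2642]]);L=np.array([-77,-53,62,0])/1e3
w=np.array([1,1,1,.5]);Lm=(w*L).sum()/w.sum();Pm=(w[:,None]*P).sum(0)/w.sum()
d=((L-Lm)[:,None]*w[:,None]*(P-Pm)).sum(0);AX=d/np.linalg.norm(d);O=Pm-AX*Lm
YAW=np.degrees(np.arctan2(AX[1],AX[0]))
def I2W(x,y,z): # instrument mm -> world m
    n=np.array([-AX[1],AX[0]]);p=O+AX*x/1e3+n*y/1e3;return np.array([p[0],p[1],z/1e3])
def W2I(p):
    n=np.array([-AX[1],AX[0]]);v=np.asarray(p)[:2]-O;return np.array([v@AX,v@n,p[2]])*1e3
def Rblade(yaw,pitch):
    """tool x = blade dir with yaw, pitch(up+) deg; y=jaw; z down at pitch 0"""
    y,p=np.radians([yaw,pitch]);x=np.array([np.cos(y)*np.cos(p),np.sin(y)*np.cos(p),np.sin(p)])
    yy=np.array([np.sin(y),-np.cos(y),0]);return np.c_[x,yy,np.cross(x,yy)]
def plan(p0,R0,p1,R1,n=None):
    """straight line/slerp rows"""
    rv=Ro.from_matrix(R0.T@R1).as_rotvec();dp=p1-p0
    def mk(n):
        rows=[];R=R0.copy()
        for i in range(n):
            rows.append(np.r_[R.T@dp/n/.04,np.degrees(rv/n)/5]);R=R@Ro.from_rotvec(rv/n).as_matrix()
        return np.array(rows)
    if n is None:
        n=1
        while np.abs(mk(n)).max()>1 or np.linalg.norm(dp)/n>.06:n+=1
    return mk(n)
def show(rows,dec=2):
    r=np.round(rows,dec)+0.0
    for i in range(0,len(r),12):print('[['+',\n'.join('['+','.join(f'{v:g}' for v in q)+']' for q in r[i:i+12])+']]')
def st():
    s=get_state();return s,np.array(s['ee_pos']),np.array(s['tool_rot'])
def cloud(c):
    im,dp=camera(c);k=calibration(c);v,u=np.mgrid[0:480,0:640]
    X=np.stack([(u-k['cx'])/k['fx']*dp,(v-k['cy'])/k['fy']*dp,dp],-1)
    return im,(X-k['t'])@np.array(k['R']),dp
E
python3 - <<'E'
from h import *
print(O,YAW)
for c in ['top','side']:
    im,W,dp=cloud(c)
    m=(dp>0)&(W[...,0]>.1)&(W[...,0]<.75)&(W[...,1]>-.3)&(W[...,1]<.6)&(W[...,2]>.075)
    X=W[m];print(c,m.sum())
    for lo in np.arange(.1,.75,.1):
        q=X[(X[:,0]>=lo)&(X[:,0]<lo+.1)]
        if len(q):print(lo,len(q),q.min(0).round(2),q.max(0).round(2))
    v=W[trace(c,'pry_tool')[0]['pixels']]; v=v[v[:,2]<.03]; 
    m0=v[:,:2].mean(0);u,s,vt=np.linalg.svd(v[:,:2]-m0);t=(v[:,:2]-m0)@vt[0];print(m0,vt[0],np.degrees(np.arctan2(*vt[0][::-1])),t.min(),t.max(),(m0+vt[0]*(t.min()+t.max())/2))
s,p,R=st()
rows=plan(p,R,np.array([.441,.0205,.15]),Rblade(30.2,0));show(rows)
E
```

```text
[0.48628269 0.2643375 ] 68.52959109811538
top 40942
0.2 3717 [ 0.24 -0.13  0.21] [0.3  0.56 0.76]
0.30000000000000004 2034 [ 0.3  -0.15  0.3 ] [0.37 0.58 0.85]
0.4 8212 [0.47 0.18 1.  ] [0.5  0.2  1.04]
0.5 6666 [ 0.5  -0.28  0.5 ] [0.6  0.19 1.04]
0.6 10036 [ 0.6  -0.21  0.08] [0.7  0.43 0.56]
0.7000000000000001 10277 [ 0.7  -0.2   0.08] [0.75 0.43 0.64]
[0.46182375 0.19231854] [-0.99976827  0.02152681] 178.7665093676943 -0.08577369585892386 0.05375372184170631 [0.47783003 0.19197389]
side 16901
0.1 1929 [0.1  0.03 0.25] [0.13 0.15 0.52]
0.2 547 [0.26 0.54 0.2 ] [0.3  0.6  0.45]
0.30000000000000004 734 [0.3  0.55 0.32] [0.35 0.6  0.45]
0.5 3402 [ 0.51 -0.3   0.5 ] [ 0.6  -0.14  0.56]
0.6 4625 [ 0.6  -0.21  0.13] [0.7  0.05 0.55]
0.7000000000000001 5664 [ 0.7  -0.2   0.08] [0.75 0.2  0.52]
[0.45210999 0.02505781] [-0.89121992 -0.45357145] -153.0269434848661 -0.0735210152425134 0.06637895126448064 [0.45529257 0.02667753]
[[[-0.38,-0.46,0.07,0,0,0.98],
[-0.42,-0.42,0.07,0,0,0.98],
[-0.46,-0.38,0.07,0,0,0.98],
[-0.49,-0.34,0.07,0,0,0.98],
[-0.51,-0.3,0.07,0,0,0.98],
[-0.54,-0.26,0.07,0,0,0.98],
[-0.56,-0.21,0.07,0,0,0.98],
[-0.57,-0.16,0.07,0,0,0.98],
[-0.59,-0.11,0.07,0,0,0.98],
[-0.59,-0.06,0.07,0,0,0.98],
[-0.6,-0.01,0.07,0,0,0.98],
[-0.59,0.04,0.07,0,0,0.98]]]
[[[-0.59,0.09,0.07,0,0,0.98],
[-0.58,0.14,0.07,0,0,0.98],
[-0.56,0.19,0.07,0,0,0.98],
[-0.55,0.24,0.07,0,0,0.98],
[-0.52,0.29,0.07,0,0,0.98],
[-0.5,0.33,0.07,0,0,0.98],
[-0.47,0.37,0.07,0,0,0.98],
[-0.43,0.41,0.07,0,0,0.98],
[-0.4,0.45,0.07,0,0,0.98],
[-0.36,0.48,0.07,0,0,0.98],
[-0.31,0.51,0.07,0,0,0.98],
[-0.27,0.53,0.07,0,0,0.98]]]
[[[-0.22,0.55,0.07,0,0,0.98]]]
```

```bash
python3 -m crank '[[[-0.38,-0.46,0.0,0,0,0.98],[-0.42,-0.42,0.0,0,0,0.98],[-0.46,-0.38,0.0,0,0,0.98],[-0.49,-0.34,0.0,0,0,0.98],[-0.51,-0.3,0.0,0,0,0.98],[-0.54,-0.26,0.0,0,0,0.98],[-0.56,-0.21,0.07,0,0,0.98],[-0.57,-0.16,0.07,0,0,0.98],[-0.59,-0.11,0.07,0,0,0.98],[-0.59,-0.06,0.07,0,0,0.98],[-0.6,-0.01,0.07,0,0,0.98],[-0.59,0.04,0.07,0,0,0.98]]]' 40
python3 -c "
from h import *
s,p,R=st();print(s['q'])"
```

```text
time: 2.6
ee_pos: [0.3712, 0.3223, 0.2027]
tool_rot: [[-0.071, 0.997, 0.0], [0.997, 0.071, 0.0], [0.0, 0.0, -1.0]]
contact_force: [0.1, -0.1, -0.4]
opening: 0.0401
[-1.14473842  0.14138268  0.33019958  2.04204809 -0.05573446  0.96610523
 -0.71512004]
```

```bash
python3 -m crank '[[[-0.59,0.09,0.07,0,0,0.98],[-0.58,0.14,0.07,0,0,0.98],[-0.56,0.19,0.07,0,0,0.98],[-0.55,0.24,0.07,0,0,0.98],[-0.52,0.29,0.07,0,0,0.98],[-0.5,0.33,0.07,0,0,0.98],[-0.47,0.37,0.07,0,0,0.98],[-0.43,0.41,0.07,0,0,0.98],[-0.4,0.45,0.07,0,0,0.98],[-0.36,0.48,0.07,0,0,0.98],[-0.31,0.51,0.07,0,0,0.98],[-0.27,0.53,0.07,0,0,0.98]]]'
python3 - <<'E'
from h import *
s,p,R=st();print(s['q'],s['time'])
im,_=camera('wrist');cv2.imwrite('pics/w1.png',im[:,:,::-1])
for n in ['pry_tool','blade_tip']:print(n,[(np.round(r['point'],4).tolist(),round(r['conf'],2)) for r in pinpoint('wrist',n)[:2]])
m=trace('wrist','pry_tool')[0];print(m['conf'],m['pixels'].sum())
k=calibration('wrist');T=np.array(k['tool_from_camera'])
v,u=np.nonzero(m['pixels']);du,dv=u-k['cx'],v-k['cy'];r=np.hypot(du,dv);th=r/k['fx']
ray=np.c_[du/r*np.sin(th),dv/r*np.sin(th),np.cos(th)]@T[:3,:3].T@R.T
o=p+R@T[:3,3];q=o+ray*((.005-o[2])/ray[:,2])[:,None]
m0,vt=cv2.PCACompute(q[:,:2].astype(np.float32),None);m0=m0[0];t=(q[:,:2]-m0)@vt[0]
print(m0,vt[0],np.degrees(np.arctan2(vt[0][1],vt[0][0])),t.min(),t.max(),m0+vt[0]*(t.min()+t.max())/2)
E
```

```text
time: 4.1
ee_pos: [0.4373, 0.0425, 0.1689]
tool_rot: [[0.818, 0.575, 0.0], [0.575, -0.818, -0.0], [0.0, 0.0, -1.0]]
contact_force: [-0.0, 0.4, 0.1]
opening: 0.04
[-0.84802553  0.09721699  0.65159565  2.19417291 -0.07694778  0.87146891
 -1.10744489] 4.1
pry_tool [([0.4493, 0.0305, 0.0028], 0.85)]
blade_tip [([0.5123, 0.0594, 0.0049], 0.74)]
0.67 1580
[0.45294753 0.03030678] [0.8940622  0.44794282] 26.61177 -0.07720958691623742 0.06878883583367747 [0.44918319 0.02842077]
```

View pics/w1.png

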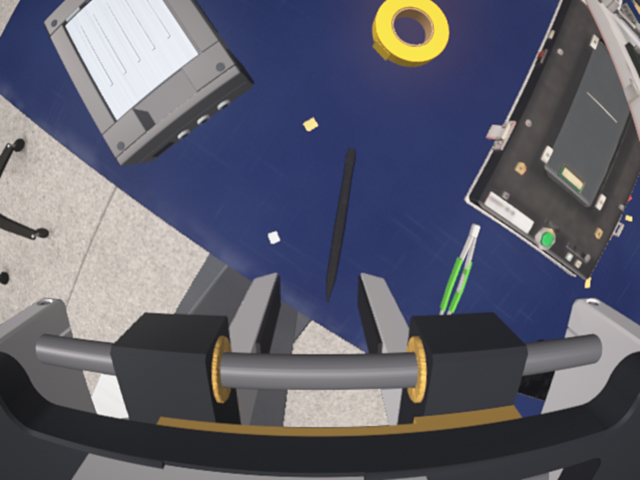

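```bash
python3 - <<'E'
from h import *
s,p,R=st()
c=np.cos(np.radians(27));g=np.array([.4493,.0285])-.010*np.array([c,np.sin(np.radians(27))])
show(plan(p,R,np.r_[g,.06],Rblade(27,0)));print(g)
E
```

```text
[[[-0.07,0.15,0.91,0,0,0.56],
[-0.06,0.15,0.91,0,0,0.56],
[-0.06,0.16,0.91,0,0,0.56]]]
[0.44038993 0.0239601 ]
```

The wrist picture shows the tool from its blade at (351,150) to its point at (328,298), between the fingers once I move back. I'm descending now.

```bash
python3 -m crank '[[[-0.07,0.15,0.91,0,0,0.56],[-0.06,0.15,0.91,0,0,0.56],[-0.06,0.16,0.91,0,0,0.56],[0,0,0.5,0,0,0],[0,0,0.5,0,0,0]]]' 40
python3 - <<'E'
from h import *
s,p,R=st()
im,_=camera('wrist');cv2.imwrite('pics/w2.png',im[:,:,::-1])
show(plan(p,R,np.array([.4404,.0240,.0165]),Rblade(27,0)))
E
```

```text
time: 4.92
ee_pos: [0.4403, 0.025, 0.0189]
tool_rot: [[0.89, 0.455, -0.001], [0.455, -0.89, -0.0], [-0.001, -0.0, -1.0]]
contact_force: [-0.5, 0.4, -0.2]
opening: 0.0398
[[[-0.01,0.02,0.06,0,0.01,0.02]]]
```

View pics/w2.png

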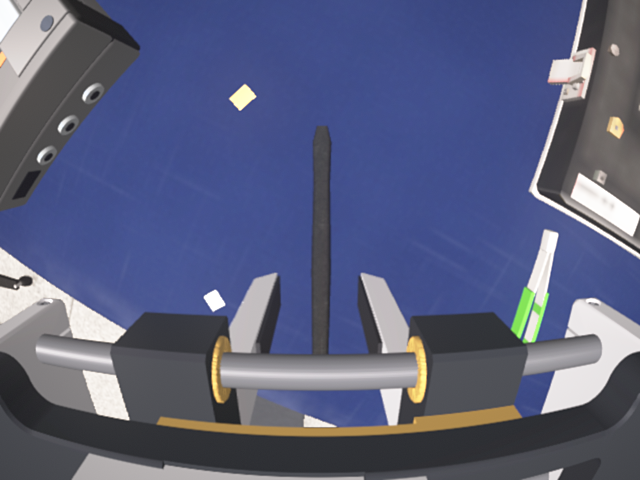

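The tool is centred and parallel between the fingers at column 321. Closing the gripper.

```bash
python3 -m crank '[[[0,0,0.06,0,0,0],[0,0,0,0,0,0],[0,0,0,0,0,0],[0,0,0,0,0,0],[0,0,0,0,0,0]]]' 0
python3 -m crank '[[[0,0,-0.8,0,0,0],[0,0,-0.8,0,0,0],[0,0,-0.8,0,0,0]]]'
python3 - <<'E'
from h import *
s,p,R=st();print(s['q'],s['opening'])
im,_=camera('wrist');cv2.imwrite('pics/w3.png',im[:,:,::-1])
for c in ['wrist','side','top']:
    if c!='wrist':camera(c)
    for r in pinpoint(c,'blade_tip')[:1]+pinpoint(c,'pry_tool')[:1]:
        print(c,r['conf'],R.T@(np.array(r['point'])-p))
im,_=camera('side');cv2.imwrite('pics/s3.png',im[150:350,200:420,::-1].repeat(3,0).repeat(3,1))
E
```

```text
time: 5.6
ee_pos: [0.4408, 0.0247, 0.018]
tool_rot: [[0.891, 0.454, 0.001], [0.454, -0.891, 0.001], [0.001, -0.0, -1.0]]
contact_force: [-1.3, 0.8, 8.4]
opening: 0.0086
time: 5.98
ee_pos: [0.4402, 0.0243, 0.1145]
tool_rot: [[0.891, 0.454, -0.0], [0.454, -0.891, -0.0], [-0.0, 0.0, -1.0]]
contact_force: [0.4, 0.2, 0.5]
opening: 0.0084
[-0.81781962  0.21923744  0.70087505  2.2435007  -0.20918437  0.74059329
 -1.07276296] 0.00836848596446989
wrist 0.57 [0.08349305 0.00262185 0.01350665]
wrist 0.82 [ 0.00856967 -0.00145061  0.01412491]
side 0.69 [0.00917122 0.00177397 0.01642495]
top 0.75 [ 0.09131975 -0.13976112  0.04749613]
```

View pics/w3.png

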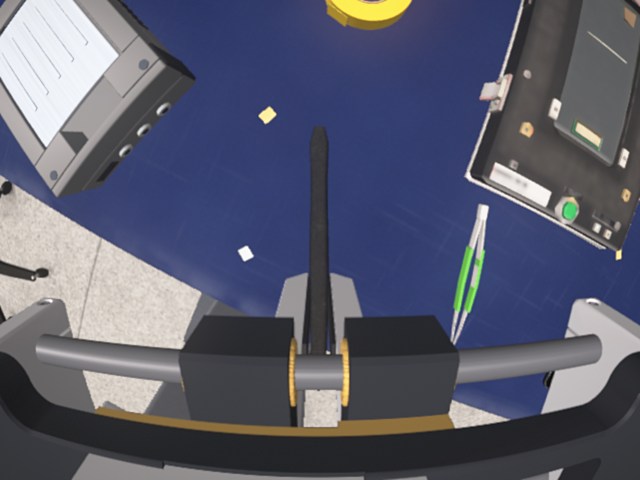

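View pics/s3.png

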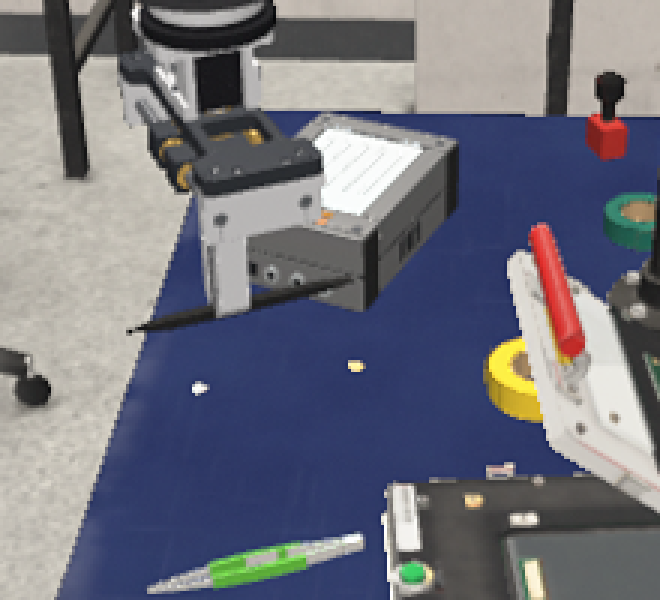

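```bash
python3 - <<'E'
import cv2,numpy as np
a=cv2.imread('pics/w1.png')[0:190,20:280];b=cv2.imread('pics/top0.png')[205:315,170:295]
c=cv2.imread('pics/side0.png')[180:260,260:365]
cv2.imwrite('pics/z1.png',cv2.resize(a,None,fx=3,fy=3,interpolation=2))
cv2.imwrite('pics/z2.png',np.vstack([cv2.resize(b,(420,300),interpolation=2),cv2.resize(c,(420,300),interpolation=2)]))
E
```

```text
(no output)
```

View pics/z1.png

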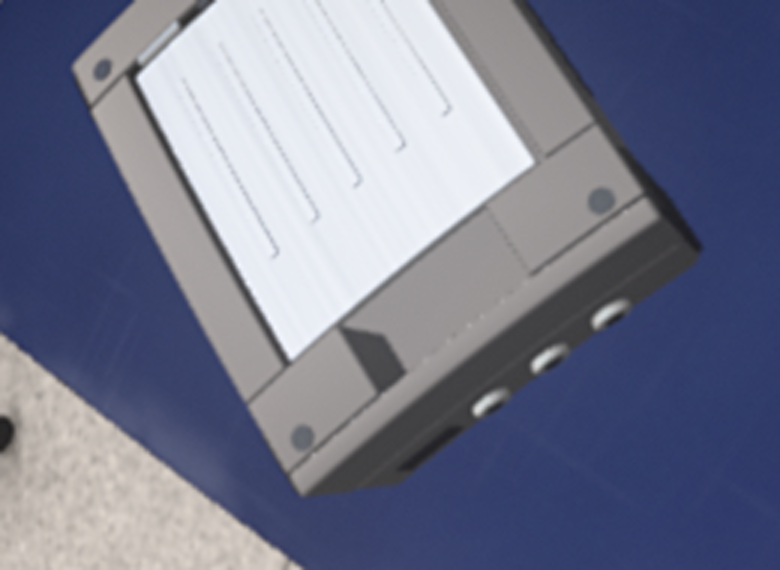

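View pics/z2.png

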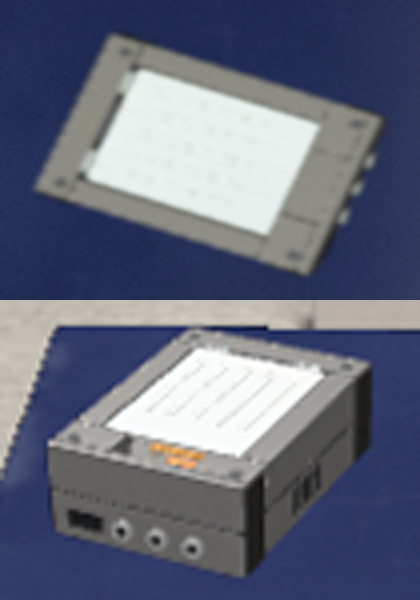

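```bash
cat >> h.py <<'E'
TIP=np.array([.083,0,.0135])
def tcp(x,z,pitch,y=0,yaw=None):
    R=Rblade(YAW if yaw is None else yaw,pitch);return I2W(x,y,z)-R@TIP,R
def tipI():
    s,p,R=st();return W2I(p+R@TIP),np.degrees(np.arcsin(R[2,0])),np.degrees(np.arctan2(R[1,0],R[0,0]))
E
python3 - <<'E'
from h import *
s,p,R=st();print(s['time'])
p1,R1=tcp(-95,115,-40);print(p1)
show(plan(p,R,p1,R1))
E
```

```text
6.475
[0.43141471 0.12483578 0.17869297]
[[[0.12,-0.29,-0.21,-0.36,-0.95,-0.99],
[0.13,-0.27,-0.23,-0.36,-0.95,-0.99],
[0.13,-0.26,-0.24,-0.36,-0.95,-0.99],
[0.13,-0.24,-0.26,-0.36,-0.95,-0.99],
[0.13,-0.22,-0.28,-0.36,-0.95,-0.99],
[0.12,-0.2,-0.3,-0.36,-0.95,-0.99],
[0.11,-0.18,-0.31,-0.36,-0.95,-0.99],
[0.1,-0.16,-0.33,-0.36,-0.95,-0.99]]]
```

```bash
python3 -m crank '[[[0.12,-0.29,-0.21,-0.36,-0.95,-0.99],[0.13,-0.27,-0.23,-0.36,-0.95,-0.99],[0.13,-0.26,-0.24,-0.36,-0.95,-0.99],[0.13,-0.24,-0.26,-0.36,-0.95,-0.99],[0.13,-0.22,-0.28,-0.36,-0.95,-0.99],[0.12,-0.2,-0.3,-0.36,-0.95,-0.99],[0.11,-0.18,-0.31,-0.36,-0.95,-0.99],[0.1,-0.16,-0.33,-0.36,-0.95,-0.99]]]'
python3 - <<'E'
from h import *
print(tipI());s,p,R=st();print(s['q'])
im,_=camera('wrist');cv2.imwrite('pics/w4.png',im[:,:,::-1])
for n in ['blade_tip','lip','cover_edge','cover_hinge']:
    for r in pinpoint('wrist',n)[:1]:print(n,r['conf'],W2I(r['point']).round(1),(R.T@(np.array(r['point'])-p)).round(4))
im,_=camera('side');cv2.imwrite('pics/s4.png',im[130:330,200:420,::-1].repeat(3,0).repeat(3,1))
for n in ['blade_tip','lip','cover_edge']:
    for r in pinpoint('side',n)[:1]:print(n,r['conf'],W2I(r['point']).round(1))
E
```

```text
time: 7.48
ee_pos: [0.4319, 0.1257, 0.1793]
tool_rot: [[0.281, 0.93, -0.236], [0.713, -0.367, -0.598], [-0.643, -0.0, -0.766]]
contact_force: [-0.5, -0.5, 0.3]
opening: 0.0081
(array([-94.01640956,  -0.11808373, 115.65624989]), np.float64(-39.99650008295941), np.float64(68.4993458643479))
[-1.09696194  0.51649693  0.54941807  1.87519663  0.14967583  1.38877943
 -0.97626631]
blade_tip 0.88 [-94.4  -2.5 112.7] [0.0846 0.0024 0.016 ]
lip 0.82 [-69.9  -2.7  64.6] [0.1343 0.0026 0.0371]
cover_edge 0.62 [-53.6   2.3  61.8] [ 0.1486 -0.0025  0.0288]
blade_tip 0.45 [-95.9   2.9 112.7]
lip 0.61 [-78.6  -1.2  69.5]
cover_edge 0.63 [-49.6   0.5  62.1]
```

View pics/w4.png

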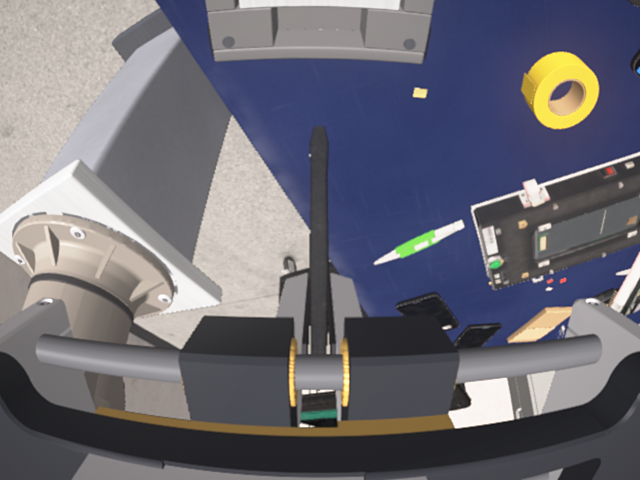

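View pics/s4.png

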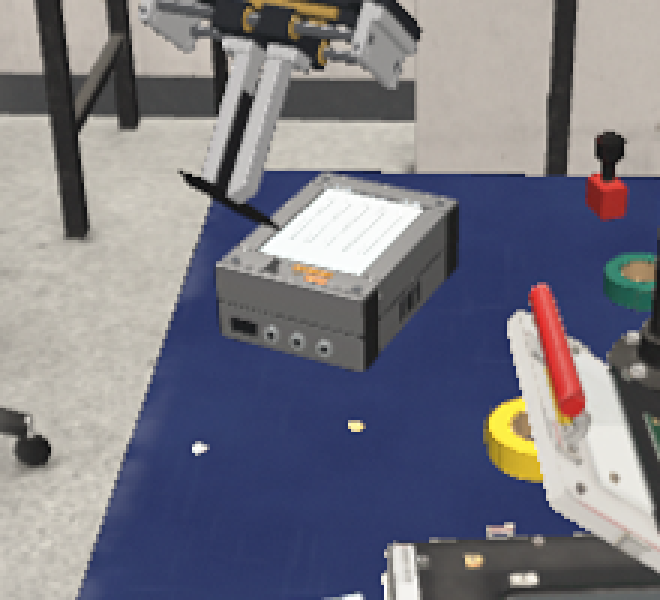

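Both views show the pocket lined up with the tool: it's centred at column 320 in the wrist view, with the tip at (319,127). Next is the pre-slide pose, then partway in.

```bash
sed -i 's/TIP=np.array.*/TIP=np.array([.083,0,.0145])/' h.py; python3 - <<'E'
from h import *
s,p,R=st();a=(p,R)
for w in [(-91,86,-40),(-68,66.5,-40)]:
    b=tcp(*w);show(plan(*a,*b));a=b
E
```

```text
[[[0.56,-0.01,0.49,-0.02,-0.05,-0.05]]]
[[[0.75,0,0,0,0,0]]]
```

```bash
python3 -m crank '[[[0.28,-0.01,0.24,0,0,0],[0.28,0,0.25,0,0,0],[0.37,0,0,0,0,0],[0.38,0,0,0,0,0],[0,0,0,0,0,0]]]'
python3 - <<'E'
from h import *
print(tipI());s,p,R=st();print(s['contact_force'])
im,_=camera('wrist');cv2.imwrite('pics/w5.png',im[0:250,170:470,::-1].repeat(2,0).repeat(2,1))
for n in ['blade_tip','lip','cover_edge']:
    for r in pinpoint('wrist',n)[:1]:print(n,r['conf'],W2I(r['point']).round(1),(R.T@(np.array(r['point'])-p)).round(4))
im,_=camera('side');cv2.imwrite('pics/s5.png',im[170:270,250:370,::-1].repeat(5,0).repeat(5,1))
for n in ['blade_tip','lip','cover_edge']:
    for r in pinpoint('side',n)[:1]:print(n,r['conf'],W2I(r['point']).round(1))
b=tcp(-45,47.5,-40);show(plan(p,R,*b))
E
```

```text
time: 8.55
ee_pos: [0.442, 0.1522, 0.1301]
tool_rot: [[0.283, 0.93, -0.235], [0.714, -0.368, -0.596], [-0.641, 0.001, -0.768]]
contact_force: [0.3, -0.6, -0.2]
opening: 0.0087
(array([-6.61568249e+01,  3.81083646e-02,  6.57552831e+01]), np.float64(-39.84863727612255), np.float64(68.37795757818778))
[ 0.3412004  -0.59359517 -0.21172589]
blade_tip 0.74 [-68.   -0.4  67.5] [0.0805 0.0005 0.0143]
lip 0.69 [-72.4  -2.   64.8] [0.0788 0.002  0.0193]
cover_edge 0.71 [-51.8   1.   64.8] [ 0.0946 -0.001   0.006 ]
blade_tip 0.44 [-67.    0.1  67.7]
lip 0.67 [-75.   -0.2  69.5]
cover_edge 0.78 [-51.1  -0.2  62.3]
[[[0.7,0,0.01,-0.01,-0.03,-0.02]]]
```

View pics/w5.png

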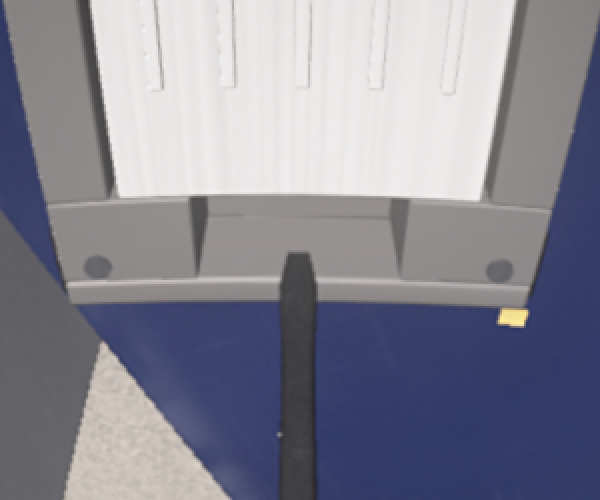

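View pics/s5.png

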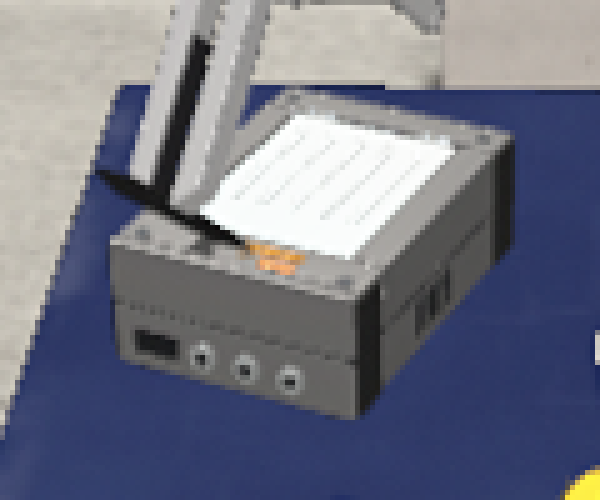

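The blade tip is over the pocket, centred, just past the lip at crop pixel (298,255). Sliding it under the cover.

```bash
python3 -m crank '[[[0.25,0,0.01,0,0,0],[0.25,0,0.01,0,0,0],[0.25,0,0,0,0,0],[0,0,0,0,0,0]]]'
python3 - <<'E'
from h import *
print(tipI());s,p,R=st();print(s['contact_force'])
im,_=camera('wrist');cv2.imwrite('pics/w6.png',im[0:250,170:470,::-1].repeat(2,0).repeat(2,1))
E
```

```text
time: 9.45
ee_pos: [0.4501, 0.1727, 0.1104]
tool_rot: [[0.283, 0.93, -0.235], [0.714, -0.368, -0.596], [-0.641, 0.001, -0.768]]
contact_force: [-0.5, -0.6, -0.6]
opening: 0.0088
(array([-44.07138163,  -0.08066682,  46.09955112]), np.float64(-39.84348650080727), np.float64(68.34945052865453))
[-0.49074617 -0.62704055 -0.5506066 ]
```

View pics/w6.png

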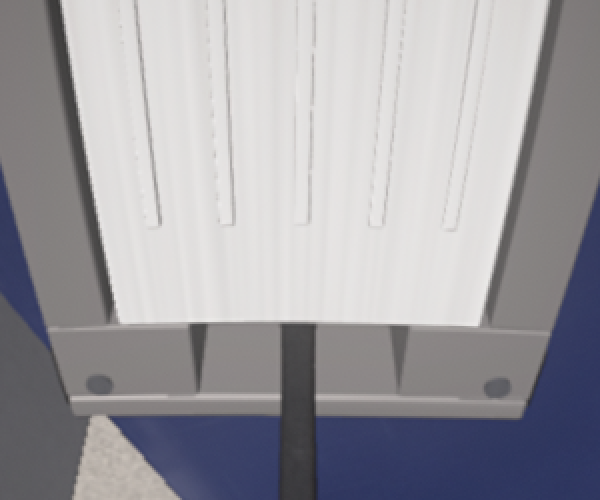

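The cover edge hides the blade tip, so it is under the cover. Working out the levering arc.

```bash
cat >> h.py <<'E'
def arc(phi,r,th):
    f=np.radians(phi);u=np.array([-np.cos(f),np.sin(f)]);n=np.array([-np.sin(f),-np.cos(f)])
    g=2.5+1
    k=np.radians(-th-phi)
    if k>0:g+=(115-r)*np.tan(k)+1.0
    t=np.array([63,62.5])+r*u+g*n;return t[0],t[1],th
def thof(phi):return np.interp(phi,[0,30,60,100],[-40,-12,8,20])
def rof(phi):return np.interp(phi,[0,30,100],[107,105,97])
def seq(phis):
    s,p,R=st();a=(p,R);out=[]
    for f in phis:
        w=arc(f,rof(f),thof(f));b=tcp(*w);out.append(plan(*a,*b,n=1)[0]);a=b
    print('max',np.abs(out).max());show(out)
E
python3 - <<'E'
from h import *
for f in (0,10,20,40,60,90):print(f,np.round(arc(f,rof(f),thof(f)),1))
seq([0,3,7,11,15,19,23])
E
```

```text
0 [-44.   51.3 -40. ]
10 [-43.1  73.3 -30.7]
20 [-37.9  94.2 -21.3]
40 [-18.8 126.6  -5.3]
60 [  9.2 148.7   8. ]
90 [ 59.5 160.6  17. ]
max 0.7466666666666677
[[[-0.07,0,-0.11,-0.01,-0.03,-0.03],
[-0.13,0,-0.02,0,0.56,0],
[-0.14,0,-0.05,0,0.75,0],
[-0.12,0,-0.06,0,0.75,0],
[-0.09,0,-0.07,0,0.75,0],
[-0.06,0,-0.08,0,0.75,0],
[-0.02,0,-0.09,0,0.75,0]]]
```

```bash
python3 -m crank '[[[-0.07,0,-0.11,0,0,0],[-0.13,0,-0.02,0,0.56,0],[-0.14,0,-0.05,0,0.75,0],[-0.12,0,-0.06,0,0.75,0],[0,0,0,0,0,0]]]'
python3 - <<'E'
from h import *
print(tipI());s,p,R=st();print(s['contact_force'],s['moment'])
im,_=camera('wrist');cv2.imwrite('pics/w7.png',im[0:250,170:470,::-1].repeat(2,0).repeat(2,1))
for n in ['blade_tip','cover_edge']:
    for r in pinpoint('wrist',n)[:1]:print(n,r['conf'],W2I(r['point']).round(1))
im,_=camera('side');cv2.imwrite('pics/s7.png',im[170:270,250:370,::-1].repeat(5,0).repeat(5,1))
for n in ['blade_tip','cover_edge']:
    for r in pinpoint('side',n)[:1]:print(n,r['conf'],W2I(r['point']).round(1))
E
```

```text
time: 10.12
ee_pos: [0.4469, 0.1632, 0.1312]
tool_rot: [[0.324, 0.929, -0.181], [0.809, -0.371, -0.456], [-0.491, 0.002, -0.871]]
contact_force: [-0.9, -1.6, 0.4]
opening: 0.0083
(array([-43.36609786,  -0.80614749,  77.7826975 ]), np.float64(-29.39545775282131), np.float64(68.19227908702739))
[-0.91267489 -1.60167977  0.38124553] [ 0.19713306 -0.08788097  0.03358146]
cover_edge 0.76 [-50.8  -1.1  83.7]
blade_tip 0.65 [-45.    0.9  73.5]
cover_edge 0.85 [-46.7  -0.8  83.8]
```

View pics/w7.png

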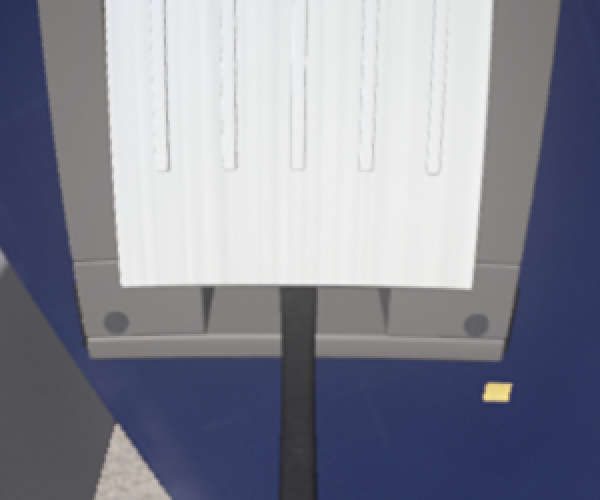

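View pics/s7.png

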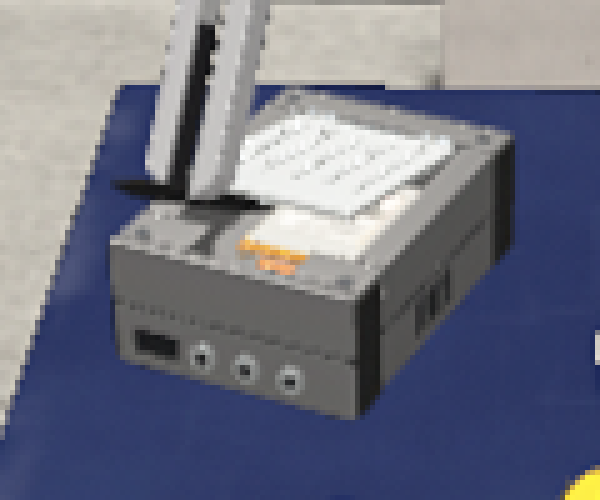

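The cover is raised to about 12° (0.2 rad), with the blade still under the edge at (298,290) in the crop. I'm continuing along the arc.

```bash
python3 - <<'E'
from h import *
seq([16,20,24,28,32,36,40,44,48])
E
```

```text
max 0.9027476243866704
[[[-0.1,0,-0.08,0,0.9,-0.03],
[-0.05,0,-0.08,0,0.75,0],
[-0.02,0,-0.08,0,0.75,0],
[0.01,0,-0.05,0,0.75,0],
[0.04,0,-0.06,0,0.64,0],
[0.06,0,-0.07,0,0.53,0],
[0.08,0,-0.06,0,0.53,0],
[0.1,0,-0.04,0,0.53,0],
[0.11,0,-0.03,0,0.53,0]]]
```

```bash
python3 -m crank '[[[-0.1,0.01,-0.08,0,0.9,0],[-0.05,0,-0.08,0,0.75,0],[-0.02,0,-0.08,0,0.75,0],[0.01,0,-0.05,0,0.75,0],[0.04,0,-0.06,0,0.64,0],[0.06,0,-0.07,0,0.53,0],[0,0,0,0,0,0]]]'
python3 - <<'E'
from h import *
print(tipI());s,p,R=st();print(s['contact_force'],s['moment'],s['q'])
im,_=camera('wrist');cv2.imwrite('pics/w8.png',im[0:250,170:470,::-1].repeat(2,0).repeat(2,1))
for n in ['blade_tip','cover_edge']:
    for r in pinpoint('wrist',n)[:1]:print(n,r['conf'],W2I(r['point']).round(1))
im,_=camera('side');cv2.imwrite('pics/s8.png',im[150:270,250:370,::-1].repeat(5,0).repeat(5,1))
for n in ['blade_tip','cover_edge']:
    for r in pinpoint('side',n)[:1]:print(n,r['conf'],W2I(r['point']).round(1))
E
```

```text
time: 11.3
ee_pos: [0.4487, 0.1675, 0.1479]
tool_rot: [[0.366, 0.929, -0.05], [0.92, -0.37, -0.128], [-0.137, 0.001, -0.991]]
contact_force: [-0.7, -0.9, -0.9]
opening: 0.0087
(array([-23.65459328,  -0.81495421, 122.13191785]), np.float64(-7.865849587327905), np.float64(68.30687339086867))
[-0.73990825 -0.93314314 -0.91468331] [-0.23728561  0.16141502  0.05836265] [-0.9753493   0.26954248  0.49637023  2.0642243  -0.04644462  0.94402673
 -0.83690255]
cover_edge 0.9 [-33.1   0.5 129.9]
blade_tip 0.44 [-26.2  -0.3 123.6]
cover_edge 0.57 [-32.6   1.3 127.1]
```

View pics/w8.png

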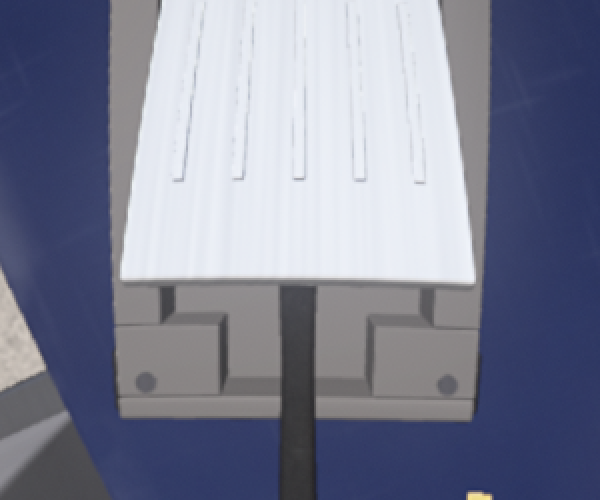

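View pics/s8.png

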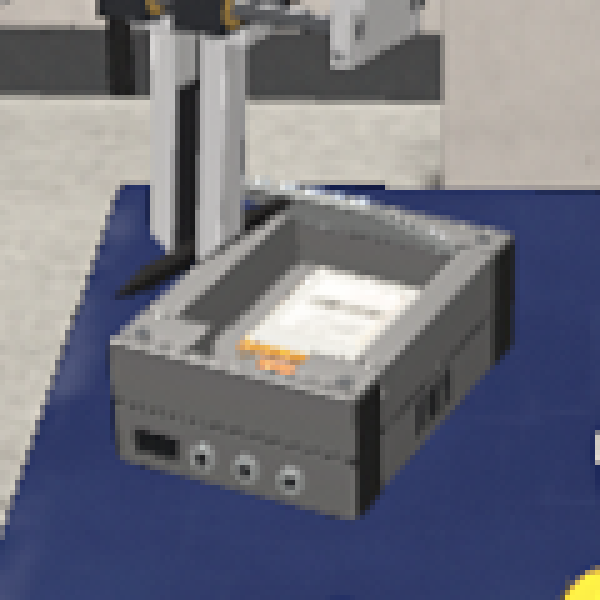

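The cover is at about 35° and the blade is still under it. Continuing.

```bash
python3 - <<'E'
from h import *
seq([40,45,50,55,60,65,70,75,80,85,90,95,99])
E
```

```text
max 0.6666666666666671
[[[0.08,-0.01,-0.04,0.01,0.52,-0.03],
[0.12,0,-0.05,0,0.67,0],
[0.15,0,-0.03,0,0.67,0],
[0.17,0,-0.01,0,0.67,0],
[0.18,0,0.02,0,0.67,0],
[0.2,0,-0.01,0,0.3,0],
[0.21,0,0.01,0,0.3,0],
[0.21,0,0.04,0,0.3,0],
[0.21,0,0.06,0,0.3,0],
[0.2,0,0.09,0,0.3,0],
[0.2,0,0.11,0,0.3,0],
[0.19,0,0.13,0,0.3,0]]]
[[[0.14,0,0.12,0,0.24,0]]]
```

```bash
python3 -m crank '[[[0.08,0,-0.04,0,0.52,0],[0.12,0,-0.05,0,0.67,0],[0.15,0,-0.03,0,0.67,0],[0.17,0,-0.01,0,0.67,0],[0.18,0,0.02,0,0.67,0],[0.2,0,-0.01,0,0.3,0],[0,0,0,0,0,0]]]'
python3 - <<'E'
from h import *
print(tipI());s,p,R=st();print(s['contact_force'],s['moment'],s['q'])
im,_=camera('wrist');cv2.imwrite('pics/w9.png',im[0:250,170:470,::-1].repeat(2,0).repeat(2,1))
for n in ['blade_tip','cover_edge']:
    for r in pinpoint('wrist',n)[:1]:print(n,r['conf'],W2I(r['point']).round(1))
im,_=camera('side');cv2.imwrite('pics/s9.png',im[100:240,250:370,::-1].repeat(4,0).repeat(4,1))
for n in ['blade_tip','cover_edge']:
    for r in pinpoint('side',n)[:1]:print(n,r['conf'],W2I(r['point']).round(1))
seq([70,75,80,85,90,95,99])
E
```

```text
time: 12.48
ee_pos: [0.4624, 0.2016, 0.1536]
tool_rot: [[0.364, 0.929, 0.063], [0.916, -0.369, 0.155], [0.168, 0.002, -0.986]]
contact_force: [-0.4, -0.6, -0.3]
opening: 0.0085
(array([ 17.15915113,  -1.03815413, 153.2537053 ]), np.float64(9.655822032941872), np.float64(68.34849660791843))
[-0.38739668 -0.61801028 -0.26529377] [-0.23568204  0.11848072  0.00458038] [-0.86145147  0.1730338   0.4465372   2.1569719  -0.28866668  0.72536623
 -0.59649035]
blade_tip 0.59 [ 14.1  -0.2 152.2]
cover_edge 0.63 [  8.9   1.8 164.9]
blade_tip 0.55 [ 14.6  -1.4 152.7]
cover_edge 0.85 [ 14.2  -0.9 169. ]
max 0.3000000000000008
[[[0.21,-0.01,0.01,0.02,0.28,-0.03],
[0.21,0,0.04,0,0.3,0],
[0.21,0,0.06,0,0.3,0],
[0.2,0,0.09,0,0.3,0],
[0.2,0,0.11,0,0.3,0],
[0.19,0,0.13,0,0.3,0],
[0.14,0,0.12,0,0.24,0]]]
```

View pics/w9.png

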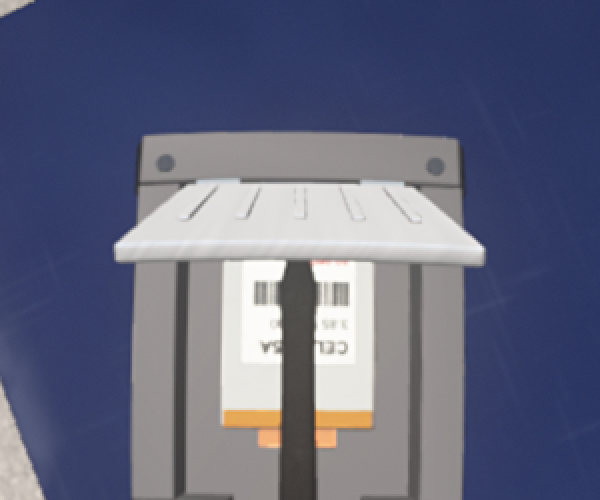

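View pics/s9.png

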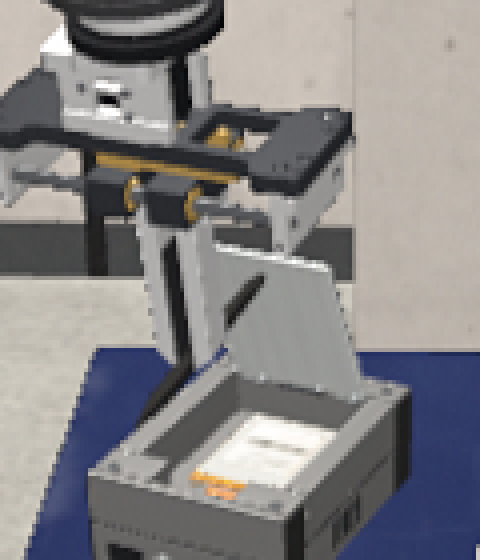

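The side view shows the cover at about 65°, with the blade pressing on its underside at crop pixel (262,278) and the gripper clear. I'll push past upright next.

```bash
python3 -m crank '[[[0.21,0,0.01,0,0.28,0],[0.21,0,0.04,0,0.3,0],[0.21,0,0.06,0,0.3,0],[0.2,0,0.09,0,0.3,0],[0.2,0,0.11,0,0.3,0],[0.19,0,0.13,0,0.3,0],[0.14,0,0.12,0,0.24,0],[0.14,0,0.08,0,0,0],[0,0,0,0,0,0],[0,0,0,0,0,0]]]'
python3 - <<'E'
from h import *
print(tipI());s,p,R=st();print(s['contact_force'],s['q'])
im,_=camera('wrist');cv2.imwrite('pics/w10.png',im[0:250,170:470,::-1].repeat(2,0).repeat(2,1))
for n in ['blade_tip','cover_edge']:
    for r in pinpoint('wrist',n)[:1]:print(n,r['conf'],W2I(r['point']).round(1))
im,W,dp=cloud('side');cv2.imwrite('pics/s10.png',im[100:240,250:370,::-1].repeat(4,0).repeat(4,1))
for n in ['blade_tip','cover_edge']:
    for r in pinpoint('side',n)[:1]:print(n,r['conf'],W2I(r['point']).round(1))
for r in trace('side','cover')[:1]:
    v=np.array([W2I(q) for q in W[r['pixels']&(dp>0)]]);v=v[(v[:,2]>75)&(v[:,2]<180)&(np.abs(v[:,0]-62)<60)];print(len(v))
    f=np.polyfit(v[:,2],v[:,0],1);print('lean beyond vertical deg',np.degrees(np.arctan(f[0])))
E
```

```text
time: 14.02
ee_pos: [0.4862, 0.262, 0.1436]
tool_rot: [[0.347, 0.93, 0.125], [0.875, -0.369, 0.313], [0.337, 0.001, -0.941]]
contact_force: [0.1, -0.3, 0.6]
opening: 0.0086
(array([ 80.7806527 ,  -0.98508683, 157.88155022]), np.float64(19.70193908776961), np.float64(68.38299070867068))
[ 0.0961833  -0.34143269  0.64475535] [-0.7829152   0.21734219  0.35596854  2.16846879 -0.57529344  0.58649679
 -0.36688439]
blade_tip 0.77 [ 7.740e+01 -1.000e-01  1.568e+02]
cover_edge 0.94 [ 85.8   0.2 177. ]
blade_tip 0.67 [ 78.4   3.1 158.5]
cover_edge 0.77 [ 82.4  -2.7 176. ]
899
lean beyond vertical deg 10.410383808473172
```

View pics/w10.png

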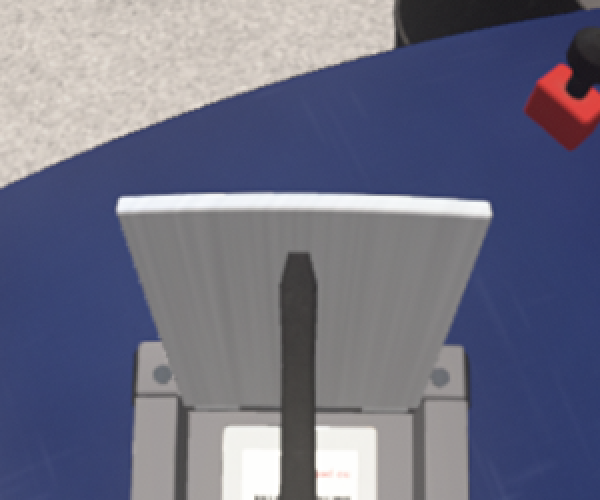

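View pics/s10.png

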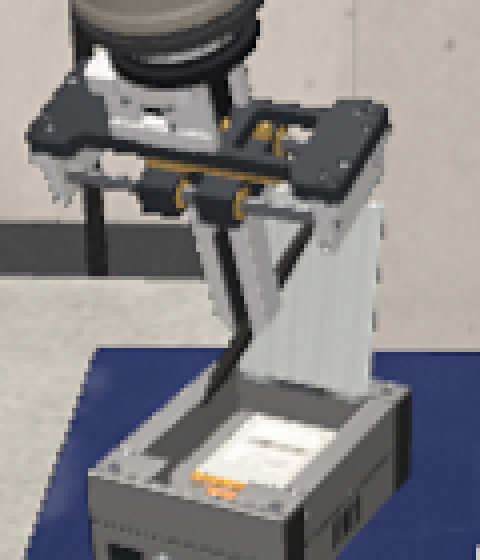

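The cover stands at about 100° (edge 20 mm beyond the hinge line, lean fit +10°). Retreating.

```bash
python3 - <<'E'
from h import *
s,p,R=st();a=(p,R)
b=tcp(70,160,18);show(plan(*a,*b,n=1));a=b
b=tcp(-40,165,5);show(plan(*a,*b));a=b
b=(np.array([.4404,.024,.10]),Rblade(27,0));show(plan(*a,*b))
E
```

```text
[[[-0.22,-0.02,-0.2,0.02,-0.34,-0.03]]]
[[[-0.81,0,-0.48,0,-0.87,0],
[-0.85,0,-0.41,0,-0.87,0],
[-0.88,0,-0.35,0,-0.87,0]]]
[[[-0.34,0.13,0.17,-0.04,-0.11,0.92],
[-0.33,0.15,0.18,-0.04,-0.11,0.92],
[-0.31,0.18,0.18,-0.04,-0.11,0.92],
[-0.3,0.2,0.18,-0.04,-0.11,0.92],
[-0.28,0.22,0.19,-0.04,-0.11,0.92],
[-0.26,0.24,0.19,-0.04,-0.11,0.92],
[-0.23,0.26,0.19,-0.04,-0.11,0.92],
[-0.21,0.28,0.2,-0.04,-0.11,0.92],
[-0.19,0.3,0.2,-0.04,-0.11,0.92]]]
```

```bash
python3 -m crank '[[[-0.22,0,-0.2,0,-0.34,0],[-0.81,0,-0.48,0,-0.87,0],[-0.85,0,-0.41,0,-0.87,0],[-0.88,0,-0.35,0,-0.87,0],[0,0,0,0,0,0]]]' && python3 -m crank '[[[-0.34,0.13,0.17,-0.04,-0.11,0.92],[-0.33,0.15,0.18,-0.04,-0.11,0.92],[-0.31,0.18,0.18,-0.04,-0.11,0.92],[-0.3,0.2,0.18,-0.04,-0.11,0.92],[-0.28,0.22,0.19,-0.04,-0.11,0.92],[-0.26,0.24,0.19,-0.04,-0.11,0.92],[-0.23,0.26,0.19,-0.04,-0.11,0.92],[-0.21,0.28,0.2,-0.04,-0.11,0.92],[-0.19,0.3,0.2,-0.04,-0.11,0.92],[0,0,0,0,0,0]]]'
python3 - <<'E'
from h import *
s,p,R=st()
im,W,dp=cloud('side');cv2.imwrite('pics/s11.png',im[150:350,200:420,::-1].repeat(3,0).repeat(3,1))
for n in ['blade_tip','pry_tool','cover_edge']:
    for r in pinpoint('side',n)[:1]:print(n,r['conf'],W2I(r['point']).round(1),(R.T@(np.array(r['point'])-p)).round(4))
camera('wrist')
for n in ['blade_tip','pry_tool','cover_edge']:
    for r in pinpoint('wrist',n)[:1]:print(n,r['conf'],W2I(r['point']).round(1),(R.T@(np.array(r['point'])-p)).round(4))
show(plan(p,R,np.array([.4404,.024,.025]),Rblade(27,0)))
E
```

```text
time: 15.0
ee_pos: [0.4412, 0.1483, 0.1729]
tool_rot: [[0.368, 0.929, 0.034], [0.926, -0.37, 0.08], [0.087, 0.002, -0.996]]
contact_force: [0.9, 1.1, -0.2]
opening: 0.009
time: 16.25
ee_pos: [0.4397, 0.0225, 0.0992]
tool_rot: [[0.893, 0.451, -0.002], [0.451, -0.893, -0.004], [-0.004, 0.003, -1.0]]
contact_force: [0.2, -0.3, 0.2]
opening: 0.0085
blade_tip 0.7 [-185.3  -98.3   86.6] [0.0777 0.0018 0.0123]
pry_tool 0.83 [-237.3  -52.7   85.8] [0.0086 0.0024 0.0134]
cover_edge 0.73 [ 85.   -3.7 174.3] [ 0.2161 -0.2486 -0.0765]
blade_tip 0.71 [-178.9 -101.7   84.1] [0.0848 0.     0.0148]
pry_tool 0.68 [-230.   -50.9   83.1] [ 0.0129 -0.0039  0.0161]
cover_edge 0.59 [-232.   -52.3   83.9] [ 0.0123 -0.0015  0.0153]
[[[0.02,-0.02,0.93,0.01,0.02,-0.02],
[0.02,-0.01,0.93,0.01,0.02,-0.02]]]
```

View pics/s11.png

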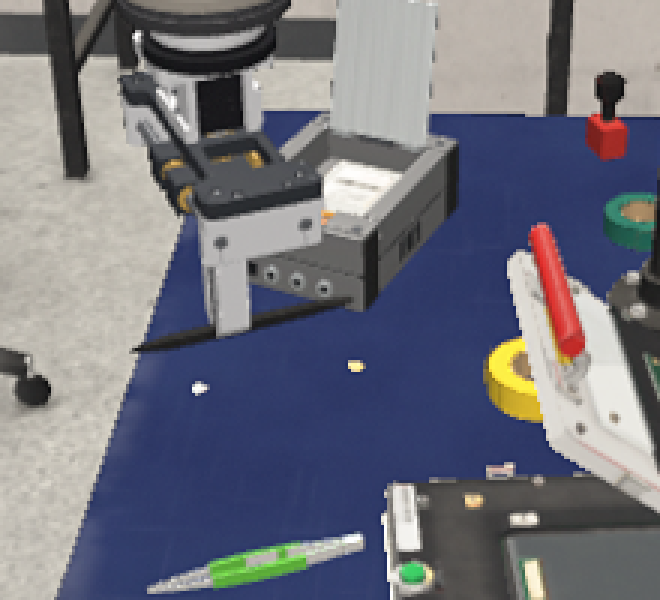

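The cover stays upright and the tool is level in the grip. Laying it down.

```bash
python3 -m crank '[[[0.02,-0.02,0.93,0,0,0],[0.02,-0.01,0.8,0,0,0],[0,0,0.25,0,0,0],[0,0,0,0,0,0]]]'
```

```text
time: 17.15
ee_pos: [0.4406, 0.0247, 0.0207]
tool_rot: [[0.892, 0.452, -0.002], [0.452, -0.892, -0.004], [-0.003, 0.002, -1.0]]
contact_force: [-0.3, -0.9, 0.5]
opening: 0.0085
```

```bash
python3 -m crank '[[[0,0,0.05,0,0,0],[0,0,0,0,0,0]]]' && python3 -m crank '[[[0,0,0,0,0,0],[0,0,0,0,0,0],[0,0,0,0,0,0],[0,0,0,0,0,0]]]' 35 && python3 -m crank '[[[0,0,-0.5,0,0,0],[0,0,-0.8,0,0,0],[0,0,-0.9,0,0,0],[0,0,-0.9,0,0,0],[0,0,0,0,0,0]]]'
python3 - <<'E'
from h import *
s,p,R=st()
im,_=camera('wrist');cv2.imwrite('pics/w12.png',im[:,:,::-1])
for c in ['wrist','side']:
    if c=='side':
        im,W,dp=cloud(c);cv2.imwrite('pics/s12.png',im[120:350,200:420,::-1].repeat(2,0).repeat(2,1))
    for n in ['blade_tip','pry_tool','cover_edge','tweezers','tape_roll']:
        for r in pinpoint(c,n)[:1]:print(c,n,round(r['conf'],2),np.round(r['point'],4))
E
```

```text
time: 17.4
ee_pos: [0.4412, 0.0252, 0.0193]
tool_rot: [[0.892, 0.453, -0.0], [0.453, -0.892, -0.003], [-0.001, 0.002, -1.0]]
contact_force: [0.7, -0.3, -0.4]
opening: 0.0087
time: 17.9
ee_pos: [0.4407, 0.0249, 0.0187]
tool_rot: [[0.892, 0.453, -0.001], [0.453, -0.892, -0.003], [-0.003, 0.002, -1.0]]
contact_force: [0.1, 0.4, 0.2]
opening: 0.0349
time: 18.52
ee_pos: [0.4422, 0.0259, 0.1445]
tool_rot: [[0.891, 0.453, 0.002], [0.453, -0.891, -0.001], [0.002, 0.002, -1.0]]
contact_force: [0.4, 0.5, -0.9]
opening: 0.035
wrist blade_tip 0.91 [0.5167 0.0615 0.002 ]
wrist pry_tool 0.76 [0.447  0.0301 0.0014]
wrist cover_edge 0.28 [0.4494 0.0331 0.0049]
wrist tweezers 0.83 [ 0.4681 -0.1016  0.0025]
wrist tape_roll 0.71 [ 0.629   0.081  -0.0023]
side blade_tip 0.62 [0.5106 0.0601 0.0039]
side cover_edge 0.86 [0.5196 0.3444 0.177 ]
side tweezers 0.65 [ 0.4688 -0.0993 -0.    ]
side tape_roll 0.93 [ 0.6337  0.0842 -0.0037]
```

View pics/w12.png

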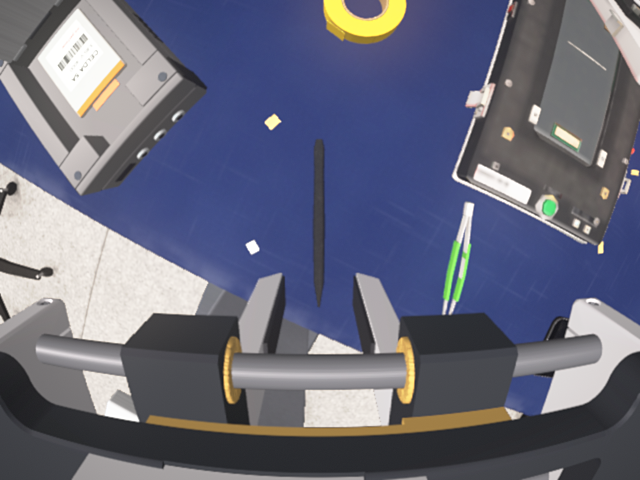

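View pics/s12.png

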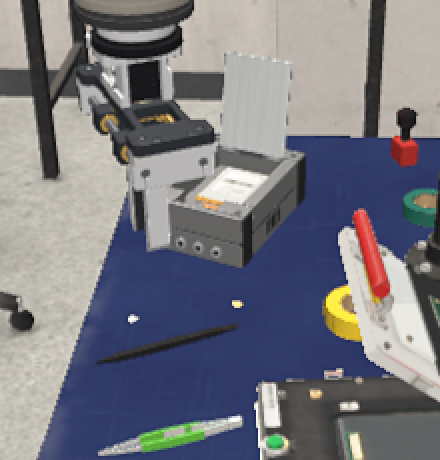

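The tool lies flat on the table, from (319,140) to (320,303) in the wrist view. The cover stands upright with the bay open, and the tweezers and tape are where they were. Handing in.

```bash
python3 -c "
from station import *
print(hand_in())"
```

```text
the job is handed in; nothing more can be done
None
```

The battery bay is open. I gripped the pry tool and slid its blade over the lip and under the cover's free edge. I then swung the cover up with the blade to about 100° (1.75 rad) and laid the tool back where it had been, at about 18.5 s of the 48 s allowed. The hand-in reports no verdict.

- **Cover:** it stayed up after the tool left. Its edge is at z ≈ 177 mm, beyond the hinge line. The gripper stayed clear of it in every picture.
- **Pry tool:** it lies flat (blade tip z ≈ 2–4 mm) and well clear of the instrument.
- **Tweezers and tape roll:** both are within about 4 mm of where they were first seen, which is the detector's accuracy.
- **Checks that disagreed:**
  - The last side picture gave no reading for the pry tool's origin.
  - Twice after the tool was withdrawn, including in the last wrist picture (confidence 0.28), the wrist camera placed the cover edge on the pry tool. The side camera and the pictures contradict that.
  - Earlier, one top-camera blade-tip reading was far off. I ignored these bad readings.

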